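Press the inlet filter cartridge home with the sliding carriage

TASK

Fit the white filter cartridge that lies on the shelf into the washing machine's filter stand. Slide the stand's carriage fully back to its open stop, lay the cartridge in the cradle with its round tube pointing at the black head (still short of it) and let go, then push the carriage up so that it alone presses the tube past the seal until the cartridge's shoulder is flush against the head, and leave the carriage resting against the cartridge. Leave the mug and the cone marker where they stand.

Things in the scene. Friction and masses are not known exactly. Their poses are not given: they have to be found in the camera images.
- stand: Filter stand, fixed to the shelf; grey base plate 104 mm (x) by 315 mm (y -195 to +120), 10 mm thick. Origin at shelf level under the slide's centre line; z up; +y along the slide, towards the black head (70 mm wide, y 70 to 118, top 89 mm above the shelf; brass elbow behind it to y 158). Two guide rods at x -42 and +42, z 23 mm.
- cradle (a point): Point on the cradle floor at stand (0, -17, 30) mm, the middle of its length. The cradle is a steel channel, stand y -100 to +66, floor 30 mm above the shelf, 52 mm wide inside; walls 6 mm high, then lips flared outwards to 42 mm above the shelf and 34 mm from the centre line.
- carriage (a joint): Aluminium carriage sliding along the stand's y, in m: 0 = fully back at its open stop, growing towards the head, 0.110 = end of travel, about 0.095 with the cartridge home. Starts part-way forward. Slides at about 2.5 N and stays where left; the seal adds about 7 N. Bridge and side blocks (100 mm wide, top 52 mm above the shelf) reach back to 50 mm behind the push face.
- push_face (a point): Centre line of the upright push plate's front face (towards the head), 54 mm above the shelf, at stand y = -125 mm + carriage joint, x = 0. The plate is 46 mm wide, 12 mm thick, from 32 to 105 mm above the shelf; it can be pushed on either face.
- collet (a point): Centre of the mouth of the collet bore (41 mm, 4 mm chamfer, axis along stand y) in the head's front face, at stand (0, 70, 54) mm. The seal, two sprung rubber pads, begins about 18 mm inside.
- cartridge: White filter cartridge, 140 mm long, loose, about 0.22 kg, lying on the shelf: square body 48 x 48 mm, 100 mm long (own y -70 to +30), with a plain round tube of 34 mm diameter and 40 mm length, chamfered tip, on its +y end (y 30 to 70, axis 24 mm above the underside). Origin on the underside, at the middle of the whole length; z up; the body's middle is at y = -20 mm.
- tube_tip (a point): Centre of the tube's free end, on its axis.
- shoulder (a point): Centre of the body's end face around the root of the tube; flush with the head's face when home.
- mug: Green ceramic mug, 82 mm across, 95 mm high; origin under its centre. Bystander.
- cone: Low yellow cone marker, 170 mm across, 55 mm high; origin under its centre. Bystander.
Mind the look-alikes: they are no part of the job. Of the things that look like the cartridge, take the one that is farthest from the robot's base at the start.

How it is judged:
On the way, in this order (a step that is already met when the one before it is completed fails the run):
1. the carriage is fully back at its open stop (within 4 mm) (value of joint carriage below 0.004 m), for 0.1 s.
2. the cartridge lies in the cradle, tube towards the head but not yet in the seal, and is let go (x of cartridge in the frame of stand between -0.005 and 0.005 m and z of cartridge in the frame of stand between 0.026 and 0.034 m and angle between the y axis of cartridge and the y axis of stand, either way round below 0.08 rad and y of tube_tip in the frame of stand between -0.01 and 0.082 m and contact force between the fingers and cartridge below 0.2 N and linear speed of cartridge below 0.02 m/s), for 0.2 s.
3. the carriage has pressed the cartridge home (x of cartridge in the frame of stand between -0.005 and 0.005 m and z of cartridge in the frame of stand between 0.026 and 0.034 m and angle between the y axis of cartridge and the y axis of stand, either way round below 0.08 rad and y of shoulder in the frame of stand above 0.067 m and value of joint carriage above 0.0915 m), for 0.2 s.
At the end, for the whole second after the job is handed in: The cartridge lies in the cradle (within 5 mm of the centre line, underside within 4 mm of the cradle floor, aligned within 0.08 rad), its shoulder within 3 mm of the head's face, the carriage up against it (joint above 0.0915), all at rest (all of step 3 and linear speed of cartridge below 0.01 m/s and velocity of joint carriage between -0.01 and 0.01 m/s); the robot touches nothing.
It fails at once if the fingers push on the cartridge while its tube is in the seal (the carriage alone presses it in) (contact force between the fingers and cartridge above 1 N and y of tube_tip in the frame of stand above 0.088 m and horizontal distance between tube_tip and collet below 0.06 m and z of tube_tip in the frame of stand below 0.07 m).
It fails at once if the mug or the cone marker is shifted by more than 30 mm (distance of any of mug, cone from where it was at the start of the episode above 0.03 m).
It also fails if it takes over 64 s, if anything falls off the work surface, if the arm or the gripper's body presses on something with over 40 N, if the wrist force passes 120 N, or if a joint passes its speed limit or range.

ROBOT

A 6-joint arm with a two-finger parallel gripper is mounted at the origin on the work surface. World frame = base frame: x ahead of the robot, y to its left, z up, the work surface at z = 0. Lengths are in m, angles in rad, forces in N, time in s.
With the tool pointing down it reaches from about 0.225 to 0.875 m from the base axis. Payload 3.4 kg.
Tool frame: the origin (TCP) lies on the mounting face of the last link; the fingertips stand 173 mm ahead of it and the grasp point (between the pads) lies 155 mm ahead of it; y points along the fingers, x is the direction in which the jaws open and shut, and the axes are right-handed (so a half turn about y gives the same grasp; the last joint's range is limited). The gripper opens to 85 mm and grips with 20 to 120 N. Pads are 22 mm wide; open, the fingers measure 114 mm over their backs; the gripper's body (76 mm by 85 mm) begins 54 mm behind the grasp point. The pads swing forward as they close: fully open they stand 13 mm farther back than shut.
Start: joints at [1.079, 0.276, 1.505, -0, 1.361, -0.121], TCP at [0.208, 0.536, 0.405] pointing down, gripper open.
Joint ranges: [-2.89, 2.89], [-0.75, 2.08], [0.22, 2.7], [-1.18, 4.32], [0.11, 2.71], [-2.7, 2.7]. Speed limits (rad/s): [2.57, 2.57, 3.14, 3.14, 3.14, 3.14].

INTERFACE

Orientations are given as a unit quaternion [w, x, y, z].
In Python, from rig import manip, vision, ticket gives the robot as it stands.
- The arm moves only by the tool arm_command, never from a script. Its argument "increments" is one flat list of numbers, 7 for each row, row after row: the turn, a rotation vector about the tool's x, y, z in rad, then the shift along the tool's x, y, z in cm, then the closure, from 0 (fully open) to 1 (shut). In form: [wx, wy, wz, tx, ty, tz, hand, wx, wy, wz, tx, ty, tz, hand, ...]. A call has 1 to 8 rows; each row shifts and turns the commanded pose from where the row before left it, along the tool's axes as they then stand; what a row does not reach is not made up. A row lasts 1/8 s, in which the tool goes at most 62.5 mm and 10.7 degrees, less where a joint would pass 70% of its speed; a pose out of reach is approached as far as the arm can. A call is refused whole if a number of a shift passes 6.25 or a number of a turn 0.188, either way. A call with a gripper value outside its range is refused whole. The fingers move at their own pace and stop on an object; "grip_force" is the grip in N (left out, the last holds). Time passes only in rows, so rows that do not move let the fingers close. It gives the time, the measured TCP pose, the force and the opening at its end, in the units of the state.
- manip.get_state(): the state, without advancing time (a new reading comes with each control period).
- vision.get_image(name): name is "side" or "top"; returns the picture (480x640x3 uint8, red, green, blue); there is no depth.
- vision.camera_params(name): a dict with "vfov" (degrees; the focal length in pixels is half the picture's height over the tangent of half this angle, whatever the lens; pixels are square), "cx", "cy" (the principal point, pixels), "R" (3x3) and "t" (3): a world point X has camera coordinates R X + t. Camera axes: x right, y down, z forward; pixel columns grow to the right and rows downward; lengths in m; the calibration is good to about 2 mm. A picture is of the moment at which its call begins. camera_params takes no time and is no camera call.
- ticket.sign_off(): hands the job in, once; it reports no verdict.
The state is a dict: "clock": time; "qpos": joint angles; "qd": joint speeds; "effort": joint torques, N m; "position": TCP position; "ee_rot": TCP orientation; "contact_force": force on the tool from outside, world axes, zero at the start; "moment": the same for the moment, N m; "width": finger opening in m.
Only numpy, scipy, OpenCV 4.12 (cv2) and the standard library are available. Lean on these libraries where they do the work, as an engineer would, in place of code of your own. Each camera call takes 0.05 s, during which the arm holds its last target.

## Working session

There is one attempt and no reset: what is moved stays moved. The work goes in short steps, Python scripts to look and compute and a tool call to move; the robot and the scene stay as the last step left them, time stands still between calls to the robot, and variables do not carry over. Pictures are saved under pics/ and viewed, and the job is handed in when it is done.

Besides the shell and the picture viewer there is one more tool, called after "Request:" as name(argument=value, ...), one argument or row to a line, values as JSON. arm_command: Moves the arm, as the interface text tells. Its arguments: {"type":"object","properties":{"increments":{"type":"array"},"grip_force":{"type":"number"}},"required":["increments"]}

```bash
ls; mkdir -p pics
python3 - <<'E'
from rig import manip, vision, ticket
import cv2
print(manip.get_state())
for n in("side","top"):
    cv2.imwrite(f"pics/{n}0.png",vision.get_image(n)[:,:,::-1]); print(n,vision.camera_params(n))
E
```

```text
pics
{'clock': 0.0, 'qpos': array([ 1.07900393e+00,  2.76611284e-01,  1.50615954e+00,  1.41036970e-05,
        1.36068204e+00, -1.20987318e-01]), 'qd': array([-1.72084384e-03,  7.42212407e-05, -1.24831618e-03, -8.57460590e-04,
        4.78359808e-04,  8.04831780e-04]), 'effort': array([ 2.94785696e-04, -4.16778123e+01, -2.45807111e+01,  6.38525648e-05,
        1.08393375e-02,  1.19807123e-05]), 'position': array([0.20825454, 0.53573262, 0.4038196 ]), 'ee_rot': array([-0.5833037 ,  0.58390129,  0.39867302, -0.39984484]), 'contact_force': array([-0.0928759 , -0.67595683,  0.19277524]), 'moment': array([ 0.00054983, -0.03703191,  0.00049524]), 'width': 0.08555702301928117}
side {'vfov': 44.80651565480115, 'cx': 325.24576369635906, 'cy': 240.3487693521203, 'R': array([[ 0.86864012, -0.49538294, -0.00775194],
       [-0.3006608 , -0.51463518, -0.80296557],
       [ 0.39378603,  0.69981881, -0.595975  ]]), 't': array([-0.40339821,  0.20231919,  0.98567151])}
top {'vfov': 49.29616456721833, 'cx': 317.30181333672743, 'cy': 241.47995054083432, 'R': array([[-0.01003524, -0.99994905,  0.00109111],
       [-0.99178848,  0.0098142 , -0.12751196],
       [ 0.12749476, -0.00236177, -0.99183643]]), 't': array([0.01634925, 0.46861135, 1.24115965])}
```

View pics/side0.png

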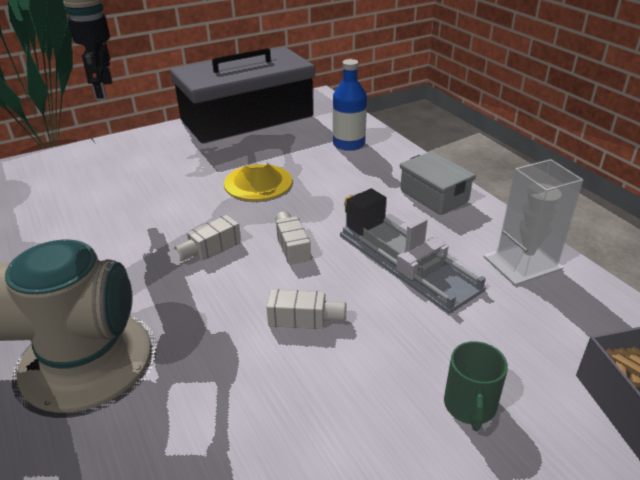

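View pics/top0.png

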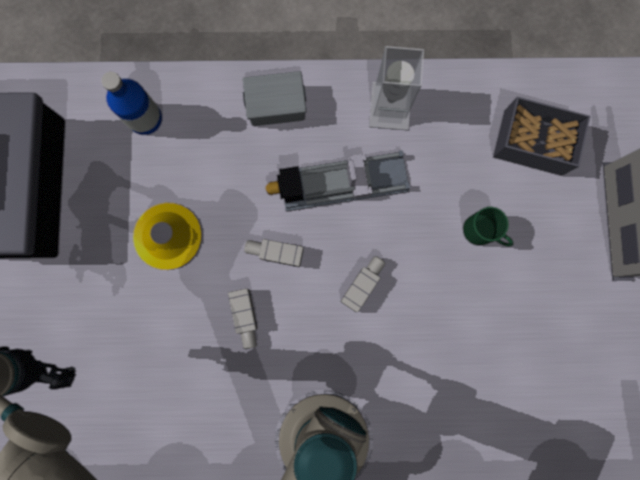

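```bash
cat > h.py <<'E'
import numpy as np, cv2
from rig import manip, vision, ticket
def cam(n):
    p=vision.camera_params(n); f=240/np.tan(np.radians(p['vfov']/2)); return f,p['cx'],p['cy'],np.array(p['R']),np.array(p['t'])
def ray(n,u,v,z):
    f,cx,cy,R,t=cam(n); C=-R.T@t; d=R.T@np.array([(u-cx)/f,(v-cy)/f,1]); return C+d*(z-C[2])/d[2]
def proj(n,X):
    f,cx,cy,R,t=cam(n); c=R@np.asarray(X)+t; return np.array([cx+f*c[0]/c[2],cy+f*c[1]/c[2]])
def crop(src,dst,u0,v0,u1,v1,s):
    im=cv2.imread(src)[v0:v1,u0:u1]; im=cv2.resize(im,None,fx=s,fy=s,interpolation=cv2.INTER_CUBIC)
    for u in range((u0+9)//10*10,u1,10):
        cv2.putText(im,str(u),(int((u-u0+.5)*s),10),0,.33,(0,0,255),1); cv2.line(im,(int((u-u0+.5)*s),12),(int((u-u0+.5)*s),18),(0,0,255),1)
    for v in range((v0+9)//10*10,v1,10):
        cv2.putText(im,str(v),(0,int((v-v0+.5)*s)+4),0,.33,(0,0,255),1);cv2.line(im,(24,int((v-v0+.5)*s)),(30,int((v-v0+.5)*s)),(0,0,255),1)
    cv2.imwrite(dst,im)
E
python3 - <<'E'
from h import *
print(240/np.tan(np.radians(49.296/2)))
for u,v in[(274,252),(362,284),(243,318)]:
    p=ray('top',u,v,.024);print(p,np.hypot(p[0],p[1]))
crop('pics/top0.png','pics/t1.png',235,140,425,280,4)
crop('pics/side0.png','pics/s1.png',250,170,500,340,3)
E
```

```text
523.0473189153284
[0.4447353  0.11737191 0.024     ] 0.4599626686148453
[ 0.36484902 -0.09531744  0.024     ] 0.37709445009290826
[0.28641136 0.19156689 0.024     ] 0.3445712403544678
```

View pics/t1.png

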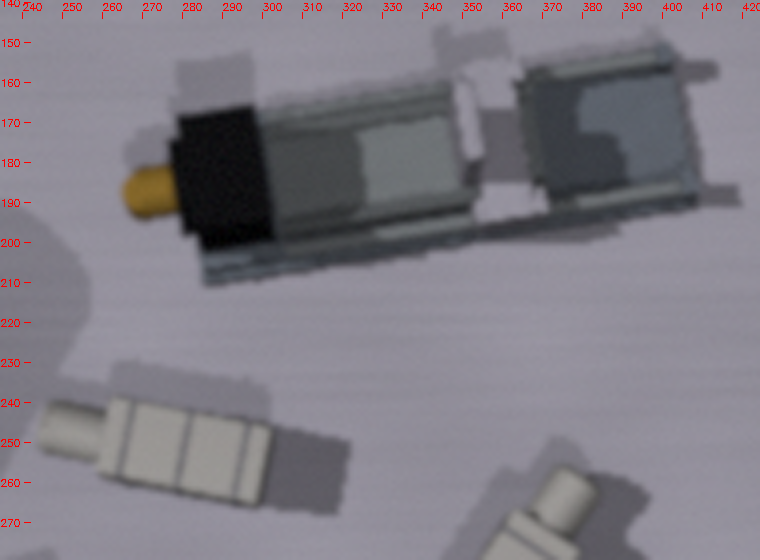

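View pics/s1.png

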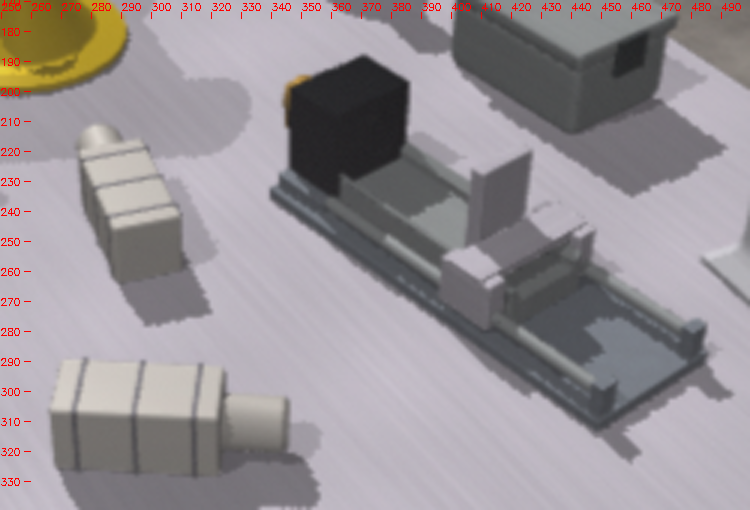

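```bash
cat >> h.py <<'E'
from scipy.optimize import least_squares
def T(p,L):
    x,y,a=p;L=np.atleast_2d(L);c,s=np.cos(a),np.sin(a)
    return np.c_[x+c*L[:,0]-s*L[:,1],y+s*L[:,0]+c*L[:,1],L[:,2]]
def fit(obs,p0):
    def r(p): return np.concatenate([proj(n,T(p,np.array(L)/1e3)[0])-np.array(uv) for n,uv,L in obs])
    s=least_squares(r,p0,loss='soft_l1'); return s.x,r(s.x).reshape(-1,2)
def box(x0,x1,y0,y1,z0,z1):
    v=[(x,y,z) for x in(x0,x1) for y in(y0,y1) for z in(z0,z1)]
    return [(v[i],v[j]) for i in range(8) for j in range(i) if bin(i^j).count('1')==1]
def draw(src,dst,n,items,u0,v0,u1,v1,s):
    im=cv2.imread(src)[v0:v1,u0:u1]; im=cv2.resize(im,None,fx=s,fy=s,interpolation=cv2.INTER_CUBIC)
    for p,segs,col in items:
        for a,b in segs:
            q=[tuple(int(k) for k in (proj(n,T(p,np.array(w)/1e3)[0])-[u0,v0]+.5)*s) for w in(a,b)]
            cv2.line(im,q[0],q[1],col,1,cv2.LINE_AA)
    cv2.imwrite(dst,im)
STAND=box(-52,52,-195,120,0,10)+box(-35,35,70,118,10,89)
CART=box(-24,24,-70,30,0,48)+box(-17,17,30,70,7,41)
E
python3 - <<'E'
from h import *
p,r=fit([('top',(285.7,211),(-52,120,10)),('top',(408.5,191),(-52,-195,10)),('top',(402.5,150.5),(52,-195,10)),
('side',(340.2,234.5),(-52,120,10)),('side',(449.5,312.2),(-52,-195,0)),('side',(484.8,287.8),(52,-195,10)),
('side',(346.2,199.5),(-35,118,89)),('side',(371.2,188.2),(35,118,89)),('side',(386.2,196.8),(35,70,89)),('side',(363.8,207.4),(-35,70,89))],[.6,0,0.1])
print(p,np.round(r,1).tolist())
c,r=fit([('top',(262.5,238.7),(24,30,48)),('top',(259.5,257.7),(-24,30,48)),('top',(302.5,245.5),(24,-70,48)),('top',(297.5,266),(-24,-70,48)),
('side',(310,238.5),(24,-70,48)),('side',(287,244.5),(-24,-70,48)),('side',(276.5,221.5),(-24,30,48)),('side',(298.5,217),(24,30,48)),('side',(291,264),(-24,-70,0))],[.44,.11,0])
print(c,np.round(r,1).tolist())
it=[(p,STAND,(0,0,255)),(c,CART,(0,160,0))]
draw('pics/top0.png','pics/t2.png','top',it,235,140,425,280,4)
draw('pics/side0.png','pics/s2.png','side',it,250,170,500,340,3)
E
```

```text
[ 0.62018453 -0.02063948  0.15186914] [[-0.3, -0.8], [1.4, -0.8], [-0.1, -0.1], [-1.0, -2.3], [-0.9, 2.6], [1.4, -0.7], [0.1, -0.5], [-0.0, -0.2], [0.3, 0.5], [-2.4, 1.5]]
[ 0.44814694  0.11938797 -0.21180873] [[-0.3, -1.4], [-1.6, -0.9], [0.6, 0.1], [1.4, -0.8], [0.5, 3.2], [0.3, 1.7], [-1.0, -2.3], [-1.2, -1.8], [-2.6, 1.0]]
```

View pics/t2.png

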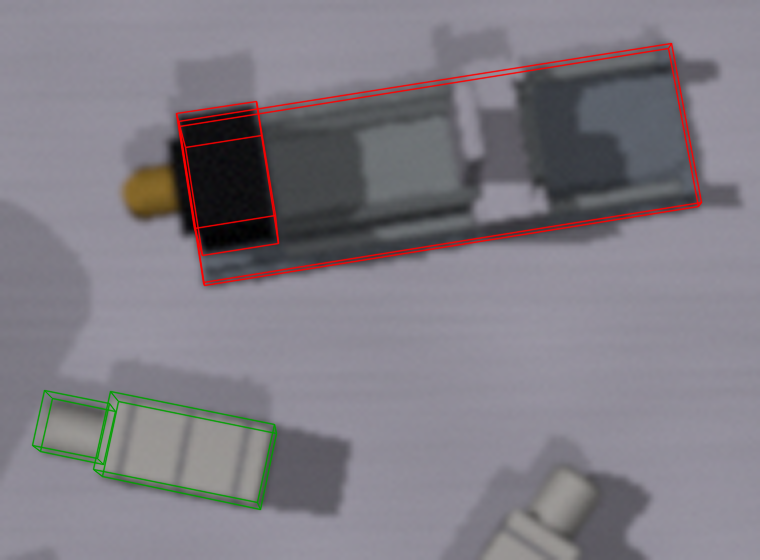

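View pics/s2.png

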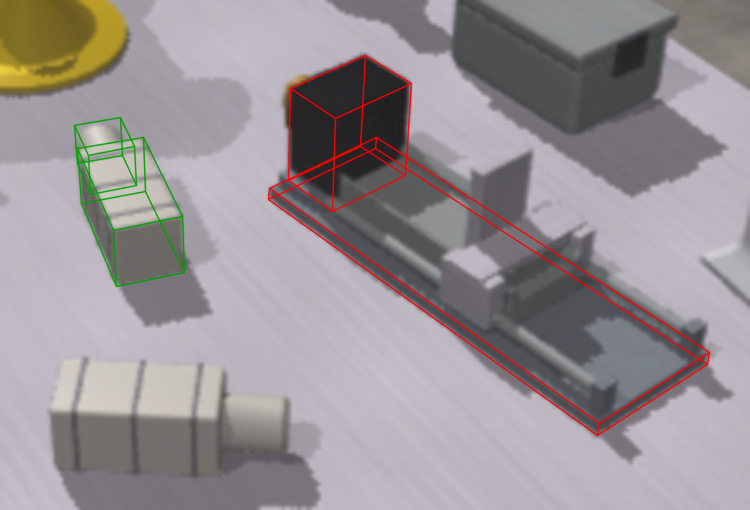

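Run:
```python
from h import *
S=[('top',(285.7,211),(-52,120,10)),('top',(408.5,191),(-52,-195,10)),('top',(402.5,150.5),(52,-195,10)),('top',(278.6,168.2),(35,118,89)),('top',(298.5,165.8),(35,70,89)),
('side',(340.2,234.5),(-52,120,10)),('side',(449.5,312.2),(-52,-195,0)),('side',(484.8,287.8),(52,-195,10)),
('side',(346.2,199.5),(-35,118,89)),('side',(371.2,188.2),(35,118,89)),('side',(386.2,196.8),(35,70,89)),('side',(363.8,207.4),(-35,70,89))]
C=[('top',(262.5,238.7),(24,30,48)),('top',(259.5,257.7),(-24,30,48)),('top',(302.5,245.5),(24,-70,48)),('top',(297.5,266),(-24,-70,48)),
('side',(310,238.5),(24,-70,48)),('side',(287,244.5),(-24,-70,48)),('side',(276.5,221.5),(-24,30,48)),('side',(298.5,217),(24,30,48)),('side',(291,264),(-24,-70,0))]
for n in('top','side'):
  for O,p0 in((S,[.6,0,.1]),(C,[.44,.11,-.2])):
    p,r=fit([o for o in O if o[0]==n],p0); print(n,p,np.round(r,1).tolist())
# joint with k1,k2 per cam
def r(q):
    out=[]
    for O,p in((S,q[:3]),(C,q[3:6])):
        for n,uv,L in O:
            f,cx,cy,_,_=cam(n); w=proj(n,T(p,np.array(L)/1e3)[0])-[cx,cy]; k=q[6] if n=='top' else q[7]
            w=w*(1+k*(w@w)/f/f)+[cx,cy]; out.append(w-uv)
    return np.concatenate(out)
s=least_squares(r,[.62,-.02,.15,.445,.12,-.2,0,0],loss='soft_l1'); print(s.x,np.round(r(s.x).reshape(-1,2),1).tolist())
```

```text
top [ 0.61867535 -0.02023168  0.15290041] [[-0.4, -0.2], [1.3, -0.3], [-0.3, 0.4], [-0.2, 0.4], [0.0, -0.4]]
top [ 0.44604876  0.11951201 -0.19985062] [[-0.5, -0.4], [-1.5, 0.1], [0.5, 0.6], [1.6, -0.3]]
side [ 0.62117103 -0.0203438   0.15561362] [[-0.8, -2.4], [-0.3, 2.2], [1.8, -1.2], [0.3, -0.5], [0.1, -0.3], [0.5, 0.3], [-2.1, 1.3]]
side [ 0.4509004   0.12126238 -0.22213989] [[0.9, 2.5], [0.8, 0.8], [-0.1, -3.2], [-0.3, -2.6], [-2.2, 0.1]]Traceback (most recent call last):
  File "<stdin>", line 18, in <module>
    return func(*args, **kwargs)
    result = trf(vector_fun.fun, vector_fun.jac, x0, f0, J0, lb, ub, ftol, xtol,
                 gtol, max_nfev, x_scale, loss_function, tr_solver,
                 tr_options.copy(), verbose, callback=callback_wrapped)
    return trf_no_bounds(
        fun, jac, x0, f0, J0, ftol, xtol, gtol, max_nfev, x_scale,
        loss_function, tr_solver, tr_options, verbose, callback=callback)
    J = jac(x)
    self._update_jac()
    ~~~~~~~~~~~~~~~~^^
    self.J = self.jac_wrapped(xp_copy(self.x), f0=self.f)
             ~~~~~~~~~~~~~~~~^^^^^^^^^^
[... 435 characters left out ...]
^^^^^
                             mf)
                             ^^^
    df = [f_eval - f0 for f_eval in f_evals]
                                    ^^^^^^^
    f = np.atleast_1d(self.fun(x, *self.args, **self.kwargs))
                      ~~~~~~~~^^^^^^^^^^^^^^^^^^^^^^^^^^^^^^
    return np.atleast_1d(self.fun(x))
                         ~~~~~~~~^^^
    return self.f(x, *self.args, **self.kwargs)
           ~~~~~~^^^^^^^^^^^^^^^^^^^^^^^^^^^^^^
  File "<stdin>", line 15, in r
  File "h.py", line 4, in cam
    p=vision.camera_params(n); f=240/np.tan(np.radians(p['vfov']/2)); return f,p['cx'],p['cy'],np.array(p['R']),np.array(p['t'])
ValueError: time passes only in moves, steps and waits
```

```bash
sed -i 's/^def cam(n):/import functools\n@functools.lru_cache(None)\ndef cam(n):/' h.py
cat >> h.py <<'E'
SP=np.array([.6195,-.0203,.153])
def inv(p,X):
    c,s=np.cos(p[2]),np.sin(p[2]);d=np.asarray(X)[:2]-p[:2];return np.array([c*d[0]+s*d[1],-s*d[0]+c*d[1]])
# tool pose: want fingertip point; returns increments from current state (tool y down)
def quat(q):
    from scipy.spatial.transform import Rotation as Ro
    return Ro.from_quat([q[1],q[2],q[3],q[0]])
def plan(xyz,yaw):
    """xyz= TCP target world; yaw of tool x. returns total shift in current tool axes (cm) and turn about tool y"""
    s=manip.get_state(); R=quat(s['ee_rot']).as_matrix(); d=R.T@(np.array(xyz)-s['position'])*100
    y0=np.arctan2(R[1,0],R[0,0]); 
    print('clock',s['clock'],'pos',s['position'].round(4),'yaw',y0.round(4),'tilt',R[:,1].round(3),'F',s['contact_force'].round(2),'w',round(s['width'],4),'q',s['qpos'].round(2))
    print('tool shift cm',d.round(2),'turn wy',-(yaw-y0))
E
python3 - <<'E'
from h import *
for u,v in((406.2,226.8),(426.2,219.5)): print(inv(SP,ray('side',u,v,.105)))
# plate in top
for u,v in((348.5,161),(354.5,182),(350,160)): print(inv(SP,ray('top',u,v,.105)))
c=np.array([.448,.120,-.205]); print('body mid',T(c,[0,-.02,0]))
print('above carr', T(SP,[0,-.03,.0]))
a=T(SP,[0,-.02,0])[0]; plan([a[0],a[1],.30],SP[2])
draw('pics/top0.png','pics/t3.png','top',[(SP,box(-23,23,-125+45,-137+45,32,105),(0,0,255)),(SP,STAND,(0,0,255)),(c,CART,(0,160,0))],235,140,425,280,4)
draw('pics/side0.png','pics/s3.png','side',[(SP,box(-23,23,-125+45,-137+45,32,105),(0,0,255)),(SP,STAND,(0,0,255)),(c,CART,(0,160,0))],250,170,500,340,3)
E
```

```text
[-0.02535772 -0.04852519]
[ 0.02205444 -0.05545848]
[ 0.02129755 -0.04627819]
[-0.03033907 -0.05150471]
[ 0.02309514 -0.05013849]
body mid [[0.44392866 0.10041878 0.        ]]
above carr [[ 0.62407211 -0.04994955  0.        ]]
clock 0.1 pos [0.2083 0.5357 0.4039] yaw 1.2 tilt [-0.001 -0.001 -1.   ] F [0.37 0.34 0.62] w 0.0856 q [ 1.08  0.28  1.51 -0.    1.36 -0.12]
tool shift cm [-38.64  10.45 -59.48] turn wy 1.046978823582615
```

View pics/t3.png

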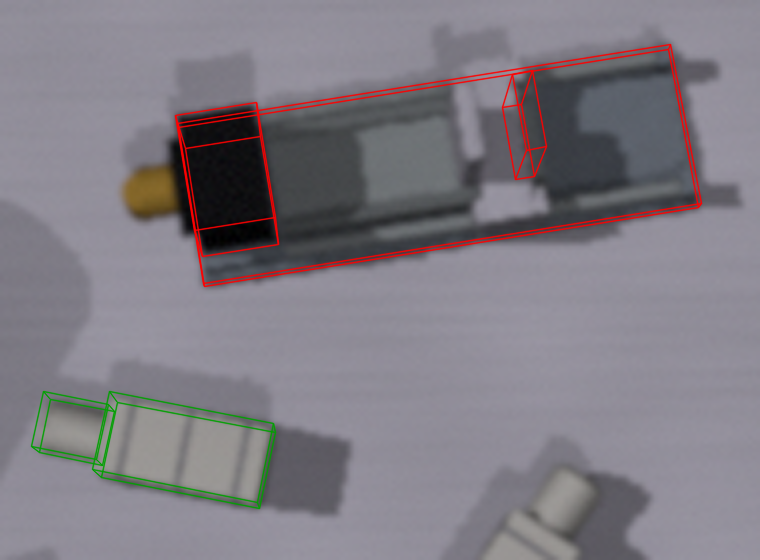

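View pics/s3.png

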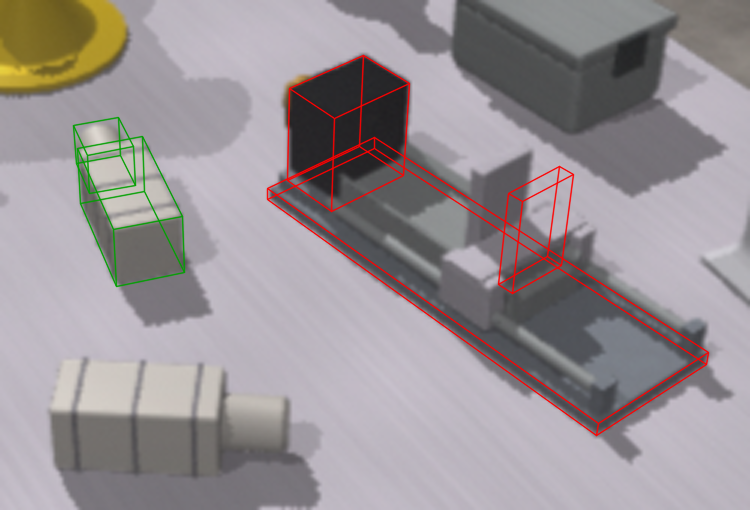

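Request:
arm_command(
  increments=[0,0.175,0,0,0,0,1,0,0.175,0,0,0,0,1,0,0.175,0,0,0,0,1,0,0.175,0,0,0,0,1,0,0.175,0,0,0,0,1,0,0.172,0,0,0,0,1],
  grip_force=40,
)

```text
clock: 0.85
position: [0.2083, 0.5358, 0.4042]
ee_rot: [-0.705, 0.706, 0.052, -0.052]
contact_force: [0.3, 0.9, -0.6]
width: -0.0001
```

Request:
arm_command(
  increments=[0,0,0,2,0,-4,1,0,0,0,2,0,-4,1,0,0,0,2,0,-4,1,0,0,0,2,0,-4,1,0,0,0,2,0,-4,1,0,0,0,2,0,-4,1,0,0,0,2,0,-4,1,0,0,0,2,0,-4,1],
)

```text
clock: 1.85
position: [0.4158, 0.2427, 0.4044]
ee_rot: [0.705, -0.705, -0.054, 0.054]
contact_force: [-0.1, 0.3, -0.8]
width: -0.0001
```

Run:
```python
from h import *
a=T(SP,[0,.015,0])[0]; plan([a[0],a[1],.30],SP[2])
```

```text
clock 1.85 pos [0.4158 0.2427 0.4044] yaw 0.153 tilt [-0. -0. -1.] F [-0.1   0.27 -0.79] w -0.0001 q [0.38 0.13 1.69 0.   1.31 0.23]
tool shift cm [ 16.13  10.43 -27.6 ] turn wy 1.9846239562082424e-05
```

Request:
arm_command(
  increments=[0,0,0,2,0,-4,1,0,0,0,2,1,-4,1,0,0,0,2.2,1.5,-4,1,0,0,0,2.2,2,-4,1,0,0,0,2.2,2,-4,1,0,0,0,2.2,2,-4,1,0,0,0,2.2,1.9,-3,1,0,0,0,1.3,0,-0.6,1],
)

```text
clock: 2.85
position: [0.619, -0.0056, 0.2984]
ee_rot: [0.705, -0.705, -0.052, 0.055]
contact_force: [-0.2, 0.3, 0.7]
width: -0.0004
```

Run:
```python
from h import *
a=T(SP,[0,.015,0])[0]; plan([a[0],a[1],.235],SP[2])
for n in("side","top"): cv2.imwrite(f"pics/{n}1.png",vision.get_image(n)[:,:,::-1])
crop('pics/top1.png','pics/t4.png',235,120,425,260,4)
crop('pics/side1.png','pics/s4.png',250,100,500,340,3)
```

```text
clock 2.85 pos [ 0.619  -0.0056  0.2984] yaw 0.1505 tilt [-0.004  0.    -1.   ] F [-0.16  0.32  0.66] w -0.0004 q [-0.12  0.42  1.57 -0.    1.16 -0.27]
tool shift cm [-0.14  6.34  0.03] turn wy -0.0025023609676245173
```

View pics/t4.png

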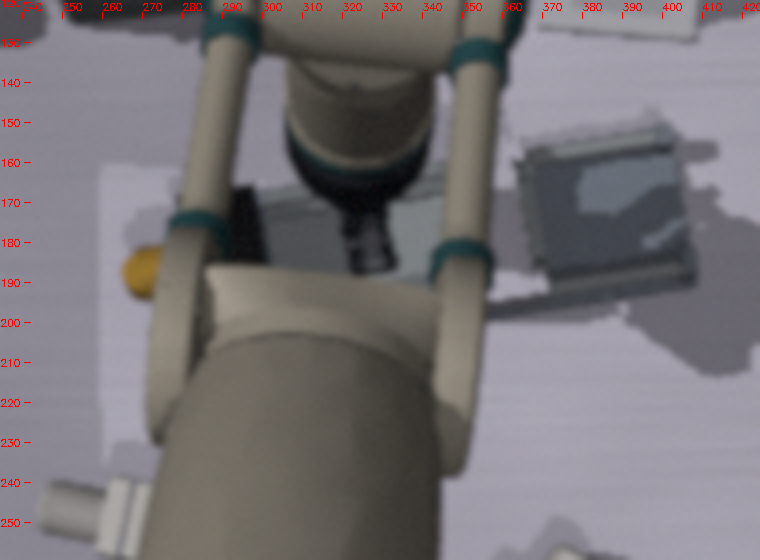

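View pics/s4.png

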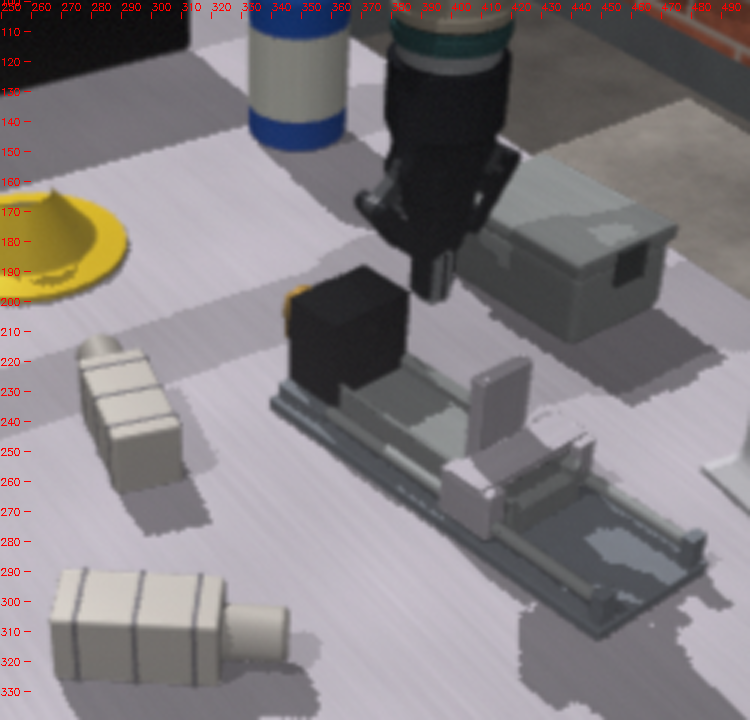

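Run:
```python
from h import *
print(proj('side',[.6183,-.0056,.1254]),proj('top',[.6183,-.0056,.1254]))
```

```text
[393.80528775 199.16301221] [324.24920191 171.19831473]
```

Request:
arm_command(
  increments=[0,0,0,0,2,0,1,0,0,0,0,2.3,0,1,0,0,0,0,2,0,1,0,0,0,0,0,0,1],
)

```text
clock: 3.45
position: [0.6171, -0.0025, 0.2372]
ee_rot: [0.705, -0.705, -0.053, 0.056]
contact_force: [-0.1, 0.8, 0.6]
width: -0.0
```

Request:
arm_command(
  increments=[0,0,0,0,0,-2,1,0,0,0,0,0,-2,1,0,0,0,0,0,-1.5,1,0,0,0,0,0,-1,1,0,0,0,0,0,-1,1,0,0,0,0,0,-1,1,0,0,0,0,0,-1,1],
)

```text
clock: 4.32
position: [0.6329, -0.0981, 0.2376]
ee_rot: [0.705, -0.705, -0.054, 0.054]
contact_force: [-0.8, 3.2, 1.5]
width: 0.0001
```

Run:
```python
from h import *
a=T(SP,[0,-.112,0])[0]; plan([a[0],a[1],.235],SP[2])
```

```text
clock 4.325 pos [ 0.6329 -0.0981  0.2376] yaw 0.1532 tilt [-0.001  0.    -1.   ] F [-0.83  3.21  1.47] w 0.0001 q [-0.26  0.5   1.59  0.    1.05 -0.42]
tool shift cm [-0.13  0.26 -3.3 ] turn wy 0.0001864905823449614
```

Request:
arm_command(
  increments=[0,0,0,0,0,-1,1,0,0,0,0,0,-1,1,0,0,0,0,0,-0.7,1,0,0,0,0,0,-0.3,1,0,0,0,0,0,-0.3,1,0,0,0,0,0,0,1],
)

```text
clock: 5.08
position: [0.638, -0.1307, 0.2376]
ee_rot: [-0.705, 0.705, 0.054, -0.054]
contact_force: [-0.3, 1.0, -0.2]
width: 0.0001
```

Request:
arm_command(
  increments=[0,0,0,0,0,-0.3,1,0,0,0,0,0,-0.3,1,0,0,0,0,0,0,1],
)

```text
clock: 5.45
position: [0.6385, -0.1339, 0.2376]
ee_rot: [0.707, -0.703, -0.053, 0.054]
contact_force: [-1.3, 10.2, 2.5]
width: 0.0003
```

Run:
```python
from h import *
a=T(SP,[0,-.112,0])[0]; plan([a[0],a[1],.235],SP[2])
```

```text
clock 5.45 pos [ 0.6385 -0.1339  0.2376] yaw 0.1521 tilt [-0.001  0.006 -1.   ] F [-1.34 10.22  2.45] w 0.0003 q [-0.31  0.51  1.56  0.01  1.07 -0.47]
tool shift cm [-0.15  0.26  0.32] turn wy -0.0008650531143248041
```

Request:
arm_command(
  increments=[0,0,0,0,0,-0.2,1,0,0,0,0,0,0,1,0,0,0,0,0,1,1,0,0,0,0,-4,2,1,0,0,0,0,-5,2,0.3,0,0,0,0,0,0,0],
)

```text
clock: 6.2
position: [0.6329, -0.0884, 0.3328]
ee_rot: [-0.703, 0.707, 0.058, -0.051]
contact_force: [-0.0, -0.3, 0.5]
width: 0.0356
```

Run:
```python
from h import *
c=np.array([.448,.120,-.205])
a=T(c,[0,-.02,0])[0]; plan([a[0],a[1],.27],c[2])
for n in("side","top"): cv2.imwrite(f"pics/{n}2.png",vision.get_image(n)[:,:,::-1])
crop('pics/side2.png','pics/s5.png',250,100,500,340,3)
```

```text
clock 6.2 pos [ 0.6329 -0.0884  0.3328] yaw 0.1548 tilt [ 0.011 -0.004 -1.   ] F [-0.   -0.28  0.47] w 0.0356 q [-0.25  0.41  1.48 -0.    1.24 -0.4 ]
tool shift cm [-15.82   6.01  21.6 ] turn wy 0.3598026513059424
```

View pics/s5.png

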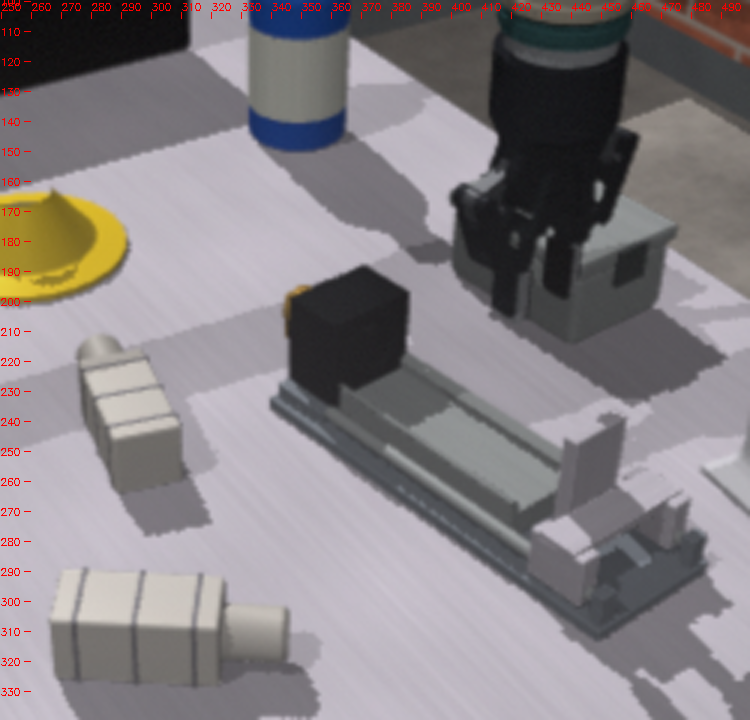

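Request:
arm_command(
  increments=[0,0,0,-2,0,2.7,0,0,0,0,-2,0,2.7,0,0,0,0,-2,0,2.7,0,0,0,0,-2,0,2.7,0,0,0,0,-2,0,2.7,0,0,0,0,-2,0,2.7,0,0,0.18,0,-2,0,2.7,0,0,0.178,0,-1,0,3,0],
)

```text
clock: 7.3
position: [0.4536, 0.1066, 0.3261]
ee_rot: [-0.703, 0.704, -0.076, 0.074]
contact_force: [0.5, 0.8, 0.3]
width: 0.0856
```

Request:
arm_command(
  increments=[0,0,0,0,0,0,0],
)

```text
clock: 7.42
position: [0.4542, 0.1075, 0.3264]
ee_rot: [-0.703, 0.704, -0.072, 0.071]
contact_force: [-0.1, 0.1, -0.8]
width: 0.0854
```

Run:
```python
from h import *
print(inv(SP,ray('side',438.5,245.5,.105)))
c=np.array([.448,.120,-.205])
a=T(c,[0,-.02,0])[0]; plan([a[0],a[1],.189],c[2])
for n in("side","top"): cv2.imwrite(f"pics/{n}3.png",vision.get_image(n)[:,:,::-1])
crop('pics/side3.png','pics/s6.png',230,110,380,300,4)
crop('pics/top3.png','pics/t6.png',220,180,360,310,4)
```

```text
[-0.02157391 -0.12768715]
clock 7.425 pos [0.4542 0.1075 0.3264] yaw -0.2024 tilt [-0.003 -0.001 -1.   ] F [-0.08  0.1  -0.76] w 0.0854 q [ 0.08  0.18  1.85 -0.    1.12  0.29]
tool shift cm [-0.83 13.74 -0.89] turn wy 0.002606890037718357
```

View pics/s6.png

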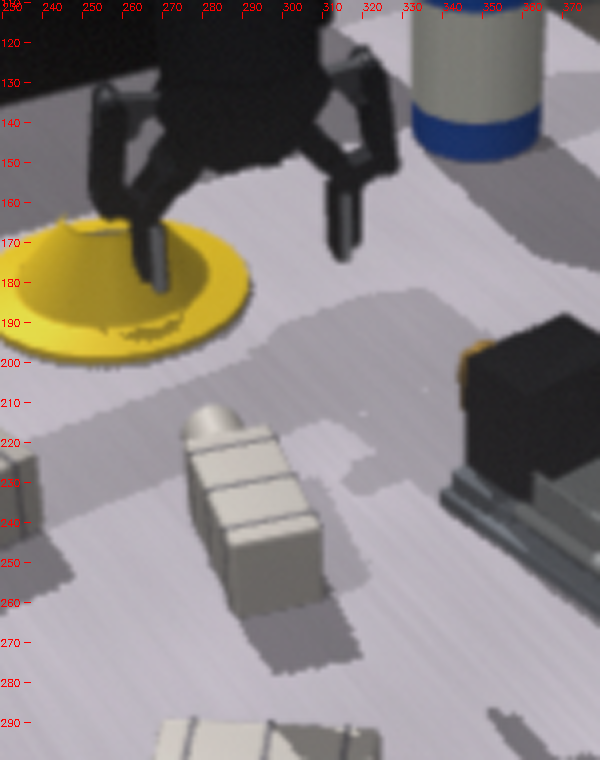

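View pics/t6.png

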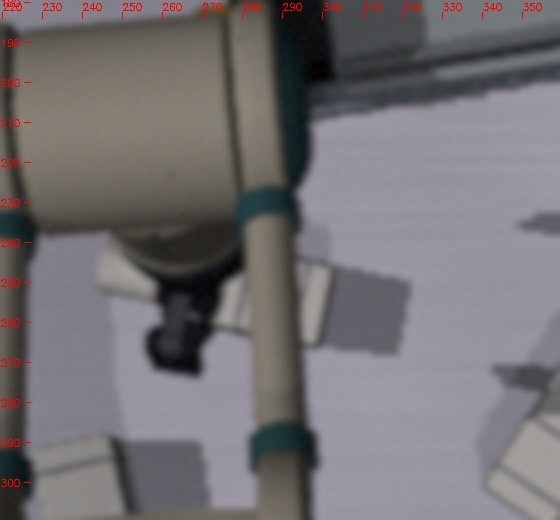

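Request:
arm_command(
  increments=[0,0.003,0,-0.8,0,-0.9,0,0,0,0,0,3,0,0,0,0,0,0,4,0,0,0,0,0,0,3.6,0,0,0,0,0,0,2,0,0,0,0,0,0,1,0,0,0,0,0,0,0,0,0],
)

```text
clock: 8.4
position: [0.4454, 0.099, 0.1914]
ee_rot: [-0.703, 0.703, -0.074, 0.073]
contact_force: [-0.6, -0.4, 0.2]
width: 0.0854
```

Run:
```python
from h import *
c=np.array([.448,.120,-.205])
a=T(c,[0,-.02,0])[0]; plan([a[0],a[1],.19],c[2])
for n in("side",): cv2.imwrite(f"pics/{n}4.png",vision.get_image(n)[:,:,::-1])
crop('pics/side4.png','pics/s7.png',230,150,380,300,4)
```

```text
clock 8.4 pos [0.4454 0.099  0.1914] yaw -0.2086 tilt [-0.001 -0.    -1.   ] F [-0.62 -0.45  0.25] w 0.0854 q [ 0.07  0.34  2.05 -0.    0.75  0.27]
tool shift cm [-0.18  0.14  0.1 ] turn wy -0.0035734616963665478
```

View pics/s7.png

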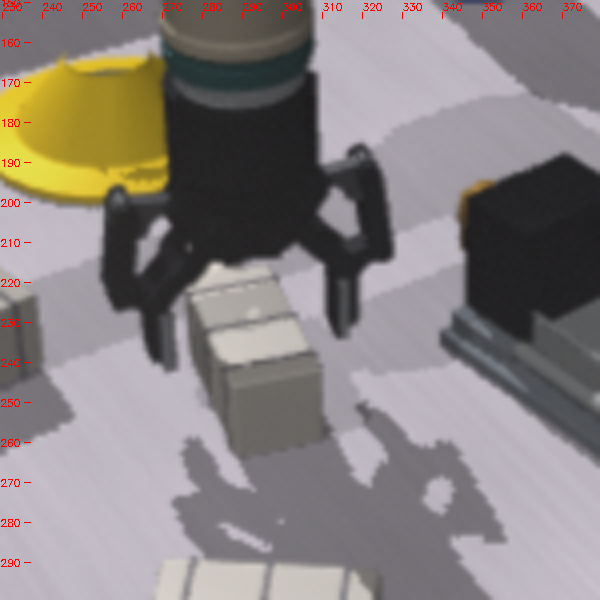

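Fingers straddle the body (tips at about (271,242) and (314,233), body between). Close.

Request:
arm_command(
  increments=[0,0,0,-0.1,0.1,0,0,0,0,0,0,0,0,1,0,0,0,0,0,0,1,0,0,0,0,0,0,1,0,0,0,0,0,0,1,0,0,0,0,0,0,1],
  grip_force=40,
)

```text
clock: 9.2
position: [0.4447, 0.1, 0.1912]
ee_rot: [0.703, -0.703, 0.073, -0.074]
contact_force: [-0.5, 0.0, 6.1]
width: 0.0474
```

Run:
```python
from h import *
a=T(SP,[0,-.048,0])[0]; plan([a[0],a[1],.30],SP[2])
for n in("side",): cv2.imwrite(f"pics/{n}5.png",vision.get_image(n)[:,:,::-1])
crop('pics/side5.png','pics/s8.png',230,150,380,300,4)
```

```text
clock 9.2 pos [0.4447 0.1    0.1912] yaw -0.2078 tilt [ 0.001  0.    -1.   ] F [-0.5   0.01  6.12] w 0.0474 q [0.07 0.34 2.06 0.   0.75 0.28]
tool shift cm [ 21.29 -10.86 -12.65] turn wy -0.3608375695461714
```

View pics/s8.png

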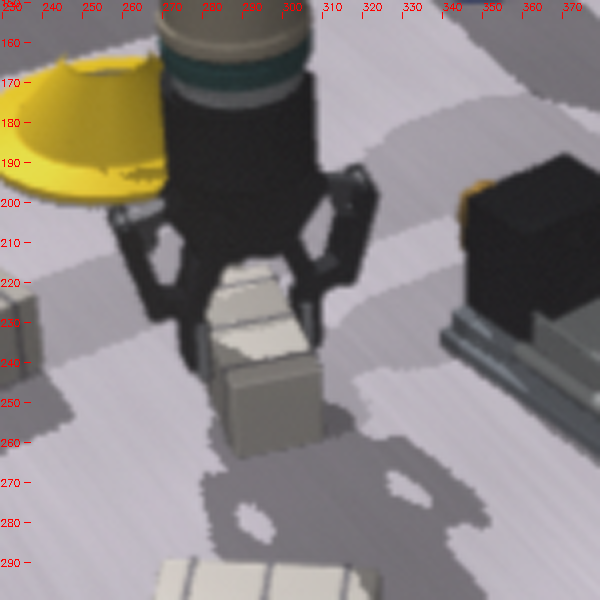

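Request:
arm_command(
  increments=[0,0,0,0,-1,0,1,0,0,0,0,-3,0,1,0,0,0,0,-4,0,1,0,0,0,0,-4,0,1,0,0,0,0,-1,0,1,0,-0.12,0,0,0,0,1,0,-0.12,0,0,0,0,1,0,-0.12,0,0,0,0,1],
)

```text
clock: 10.25
position: [0.4438, 0.0998, 0.3194]
ee_rot: [0.705, -0.705, -0.054, 0.056]
contact_force: [-0.0, 0.2, -2.6]
width: 0.0474
```

Run:
```python
from h import *
a=T(SP,[0,-.048,0])[0]; plan([a[0],a[1],.32],SP[2])
```

```text
clock 10.25 pos [0.4438 0.0998 0.3194] yaw 0.156 tilt [-0.003 -0.    -1.   ] F [-0.01  0.23 -2.57] w 0.0474 q [ 0.07  0.17  1.88  0.    1.1  -0.09]
tool shift cm [ 15.47  -0.12 -19.39] turn wy 0.0029626361192980344
```

Request:
arm_command(
  increments=[0,0,0,2,0,-2.4,1,0,0,0,2,0,-2.6,1,0,0,0,2,0,-2.6,1,0,0,0,2,0,-2.6,1,0,0,0,2,0,-2.6,1,0,0,0,2,0,-2.6,1,0,0,0,2,0,-2.4,1,0,0,0,1.5,0,-1.6,1],
)

```text
clock: 11.25
position: [0.6276, -0.0695, 0.3185]
ee_rot: [0.705, -0.705, -0.052, 0.055]
contact_force: [0.5, 0.1, -1.3]
width: 0.0474
```

Request:
arm_command(
  increments=[0,0,0,0,0,0,1,0,0,0,0,0,0,1],
)

```text
clock: 11.5
position: [0.6262, -0.0679, 0.3193]
ee_rot: [0.706, -0.705, -0.052, 0.055]
contact_force: [0.5, -0.5, -2.4]
width: 0.0474
```

Run:
```python
from h import *
a=T(SP,[0,-.048,0])[0]; plan([a[0],a[1],.26],SP[2])
for n in("side","top"): cv2.imwrite(f"pics/{n}6.png",vision.get_image(n)[:,:,::-1])
crop('pics/side6.png','pics/s9.png',320,100,500,320,4*.65)
crop('pics/side6.png','pics/s9.png',330,140,490,290,5)
crop('pics/top6.png','pics/t9.png',260,120,420,260,5)
```

```text
clock 11.5 pos [ 0.6262 -0.0679  0.3193] yaw 0.152 tilt [-0.004  0.001 -1.   ] F [ 0.52 -0.48 -2.38] w 0.0474 q [-0.22  0.41  1.51  0.    1.22 -0.37]
tool shift cm [ 0.09  5.93 -0.  ] turn wy -0.000991935806425398
```

View pics/s9.png

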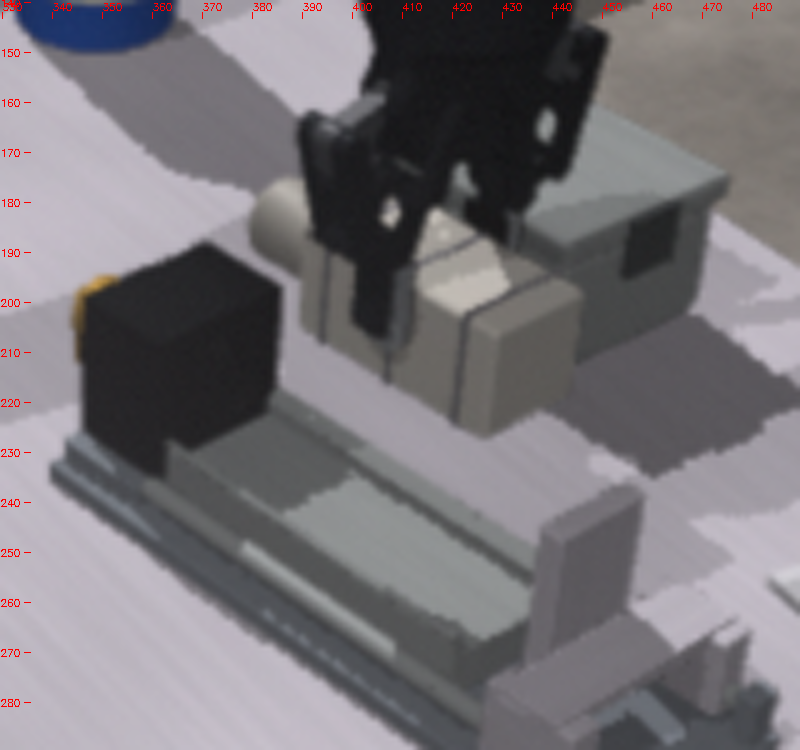

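View pics/t9.png

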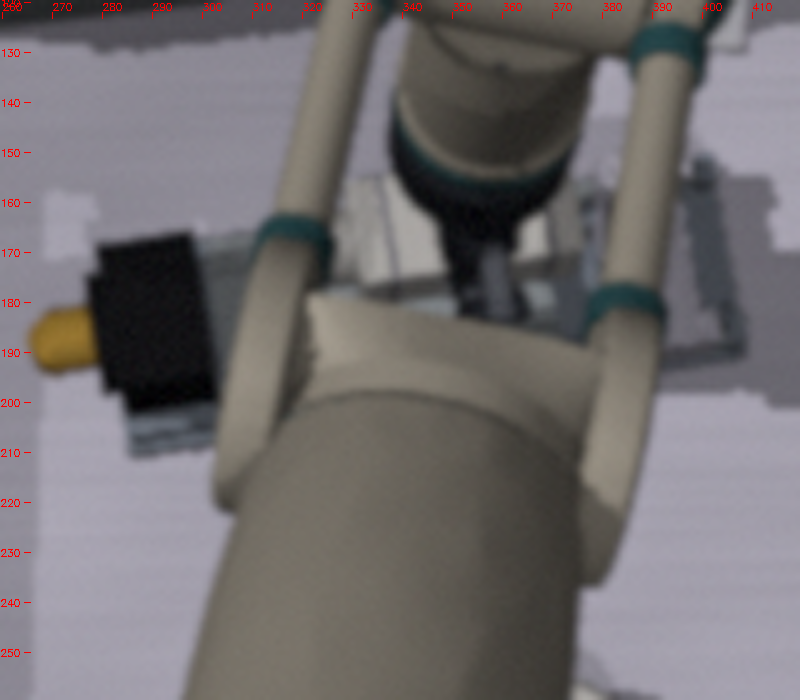

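Run:
```python
from h import *
for u,v,z in((425.5,226.5,.128),(428,206,.176),(444.5,199,.176),(389,203.5,.128),(390,187,.176)): print(inv(SP,ray('side',u,v,z)))
```

```text
[-0.02159076 -0.09228106]
[-0.02505273 -0.09545253]
[ 0.01503449 -0.0982426 ]
[-0.02003088  0.0064362 ]
[-0.03266549 -0.00560147]
```

Request:
arm_command(
  increments=[0,0,0,0.1,2,0,1,0,0,0,0,3,0,1,0,0,0,0,2,0,1,0,0,0,0,0.8,0,1,0,0,0,0,0.6,0,1,0,0,0,0,0,0,1],
)

```text
clock: 12.35
position: [0.6281, -0.0681, 0.2371]
ee_rot: [-0.705, 0.705, 0.054, -0.054]
contact_force: [0.7, 0.3, -2.2]
width: 0.0475
```

Run:
```python
from h import *
a=T(SP,[0,-.048,0])[0]; plan([a[0],a[1],.2215],SP[2])
cv2.imwrite(f"pics/side7.png",vision.get_image("side")[:,:,::-1])
crop('pics/side7.png','pics/s10.png',330,140,490,290,5)
```

```text
clock 12.35 pos [ 0.6281 -0.0681  0.2371] yaw 0.1522 tilt [ 0.001 -0.    -1.   ] F [ 0.65  0.29 -2.16] w 0.0475 q [-0.22  0.49  1.61  0.    1.04 -0.37]
tool shift cm [-0.13  1.55  0.06] turn wy -0.000822212663646571
```

View pics/s10.png

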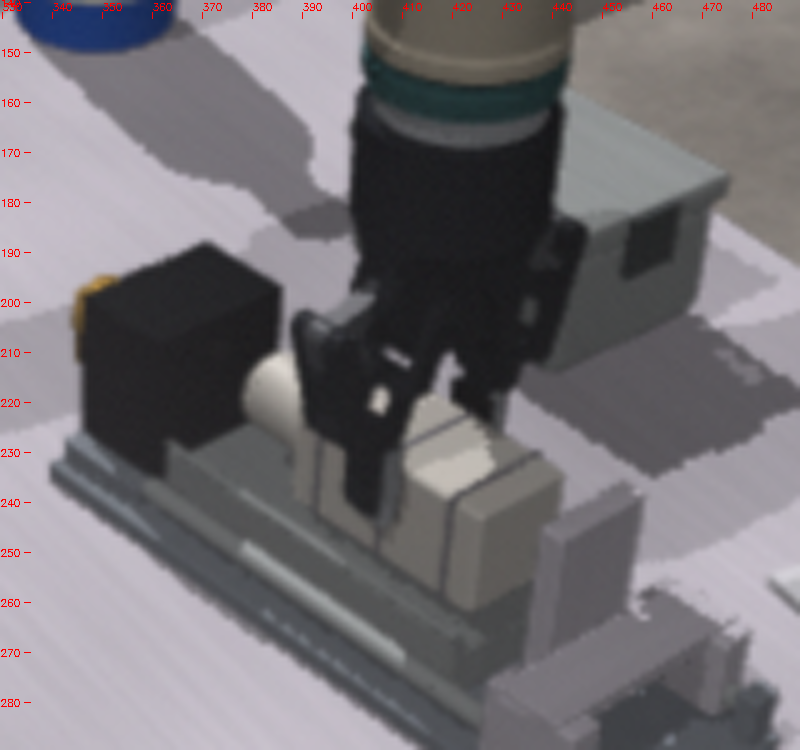

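Request:
arm_command(
  increments=[0,0,0,-0.05,0.5,0,1,0,0,0,0,0.5,0,1,0,0,0,0,0.2,0,1,0,0,0,0,0,0,1],
)

```text
clock: 12.9
position: [0.6275, -0.0683, 0.2244]
ee_rot: [0.705, -0.705, -0.054, 0.054]
contact_force: [0.1, 0.0, -2.6]
width: 0.0477
```

Run:
```python
from h import *
a=T(SP,[0,-.048,0])[0]; plan([a[0],a[1],.2212],SP[2])
cv2.imwrite(f"pics/side8.png",vision.get_image("side")[:,:,::-1])
crop('pics/side8.png','pics/s11.png',330,140,490,290,5)
```

```text
clock 12.9 pos [ 0.6275 -0.0683  0.2244] yaw 0.152 tilt [-0.001  0.    -1.   ] F [ 0.1   0.02 -2.59] w 0.0477 q [-0.22  0.5   1.63  0.    1.01 -0.37]
tool shift cm [-0.06  0.32  0.07] turn wy -0.0010140724257844402
```

View pics/s11.png

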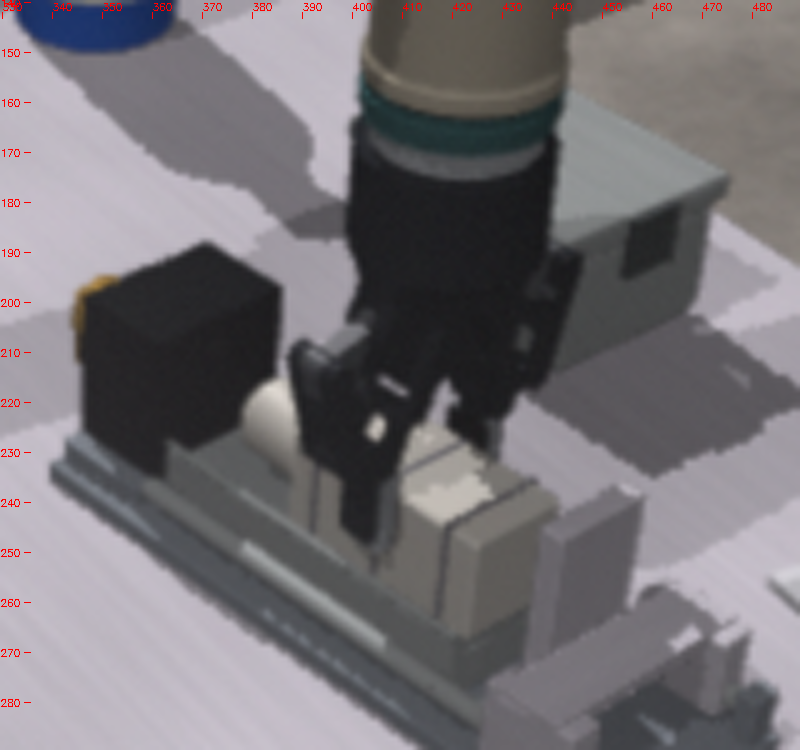

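Request:
arm_command(
  increments=[0,0,0,0,0.2,0,1,0,0,0,0,0.1,0,1,0,0,0,0,0,0,1],
)

```text
clock: 13.32
position: [0.6276, -0.0683, 0.2216]
ee_rot: [0.705, -0.705, -0.054, 0.054]
contact_force: [-0.6, 0.2, -2.9]
width: 0.0475
```

Request:
arm_command(
  increments=[0,0,0,0,0,0,0.6,0,0,0,0,0,0,0.5,0,0,0,0,0,0,0.2,0,0,0,0,0,0,0,0,0,0,0,0,0,0,0,0,0,0,0,0],
)

```text
invalid input
```

Run:
```python
from h import *
a=T(SP,[0,-.048,0])[0]; plan([a[0],a[1],.2212],SP[2])
cv2.imwrite(f"pics/side9.png",vision.get_image("side")[:,:,::-1])
crop('pics/side9.png','pics/s12.png',330,140,490,290,5)
```

```text
clock 13.325 pos [ 0.6276 -0.0683  0.2216] yaw 0.152 tilt [-0.  0. -1.] F [-0.64  0.16 -2.9 ] w 0.0475 q [-0.22  0.5   1.63  0.    1.01 -0.37]
tool shift cm [-0.07  0.04  0.07] turn wy -0.001018794083054081
```

View pics/s12.png

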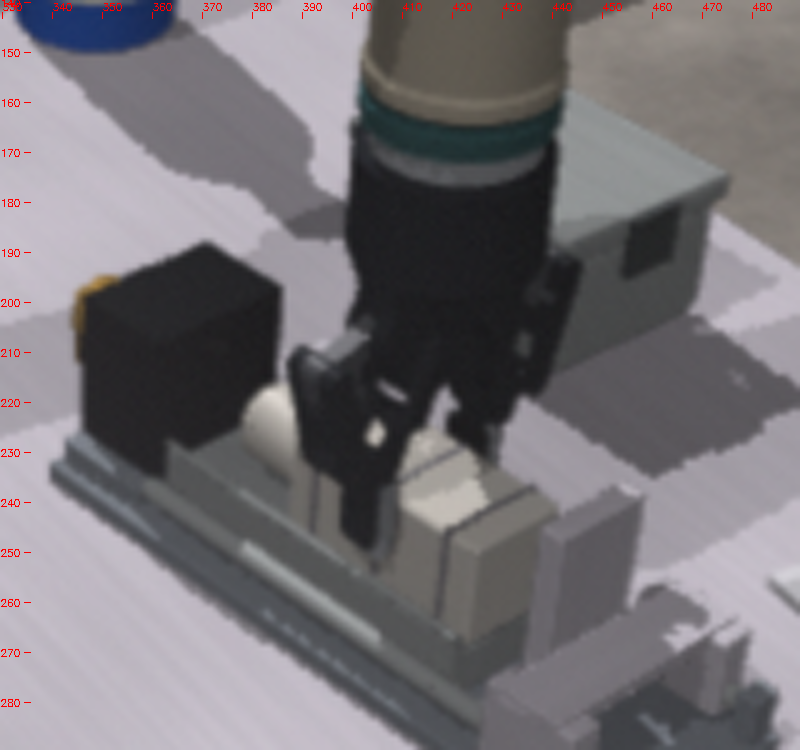

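Request:
arm_command(
  increments=[0,0,0,0,0,0,0.5,0,0,0,0,0,0,0.4,0,0,0,0,0,0,0.2,0,0,0,0,0,0,0,0,0,0,0,0,0,0],
)

```text
clock: 14.0
position: [0.6277, -0.0683, 0.2219]
ee_rot: [-0.705, 0.705, 0.054, -0.054]
contact_force: [-0.2, -0.5, -0.2]
width: 0.0857
```

Request:
arm_command(
  increments=[0,0,0,0,0,0,0,0,0,0,0,-1,0,0,0,0,0,0,-3,0,0,0,0,0,0,-4,0,0,0,0,0,0,-2,0,0],
)

```text
clock: 14.62
position: [0.6281, -0.0685, 0.325]
ee_rot: [-0.705, 0.705, 0.055, -0.052]
contact_force: [-0.2, -0.5, 0.1]
width: 0.0848
```

Run:
```python
from h import *
a=T(SP,[0,-.165,0])[0]; plan([a[0],a[1],.32],SP[2])
cv2.imwrite(f"pics/side10.png",vision.get_image("side")[:,:,::-1])
crop('pics/side10.png','pics/s13.png',330,140,490,290,5)
```

```text
clock 14.625 pos [ 0.6281 -0.0685  0.325 ] yaw 0.152 tilt [ 0.004 -0.001 -1.   ] F [-0.2  -0.54  0.07] w 0.0848 q [-0.22  0.41  1.5   0.    1.22 -0.37]
tool shift cm [ -0.11   0.52 -11.61] turn wy -0.0010058661762307741
```

View pics/s13.png

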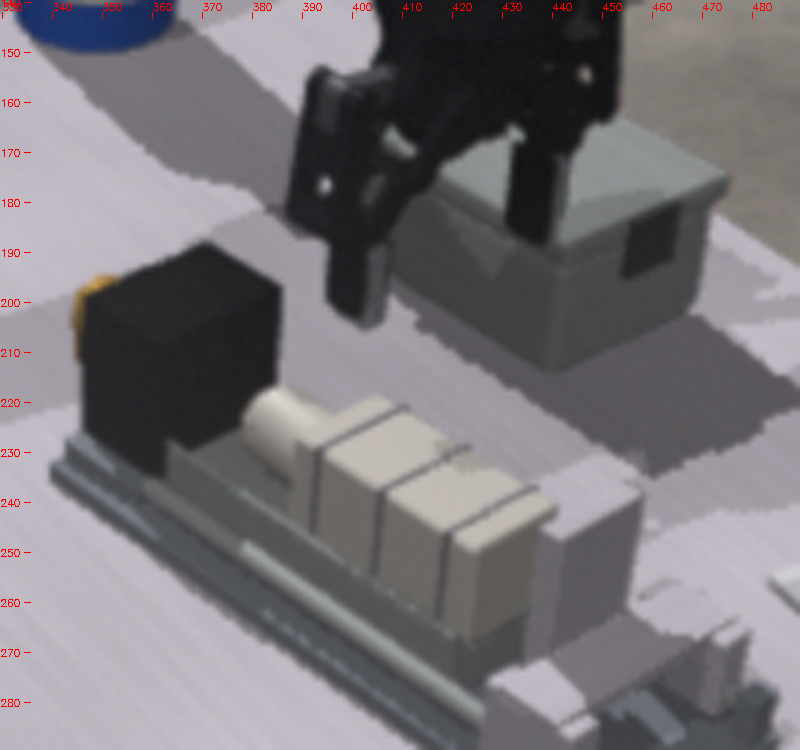

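Request:
arm_command(
  increments=[0,0,0,-0.1,0,-2,1,0,0,0,0,0,-3,1,0,0,0,0,0,-3,1,0,0,0,0,0,-2.5,1,0,0,0,0,0,-1,1,0,0,0,0,0,0,1],
)

```text
clock: 15.42
position: [0.6439, -0.1829, 0.3211]
ee_rot: [0.705, -0.705, -0.053, 0.054]
contact_force: [-1.0, 1.0, 0.8]
width: 0.0001
```

Run:
```python
from h import *
a=T(SP,[0,-.163,0])[0]; plan([a[0],a[1],.239],SP[2])
cv2.imwrite(f"pics/side11.png",vision.get_image("side")[:,:,::-1])
crop('pics/side11.png','pics/s14.png',340,140,500,290,5)
```

```text
clock 15.425 pos [ 0.6439 -0.1829  0.3211] yaw 0.1508 tilt [-0.001  0.001 -1.   ] F [-0.97  1.05  0.82] w 0.0001 q [-0.38  0.47  1.42  0.    1.26 -0.53]
tool shift cm [0.07 8.21 0.13] turn wy -0.0022347984584529246
```

View pics/s14.png

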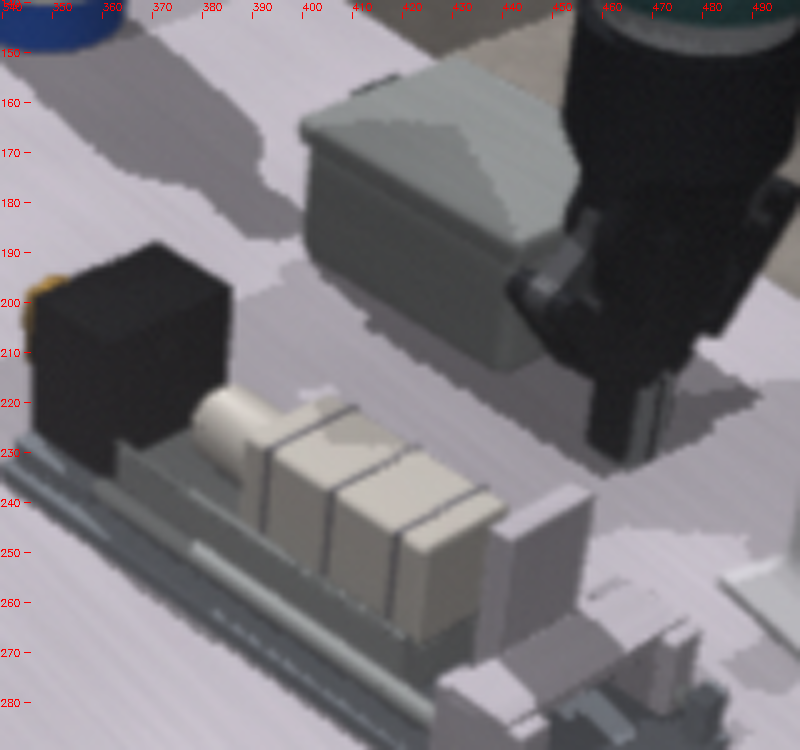

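Run:
```python
from h import *
for u,v,z in((370,127,0),(410,128,0),(384,83,.15),(420,87,.15)): print(ray('top',u,v,z))
```

```text
[ 7.66785963e-01 -1.26281896e-01  2.22044605e-16]
[ 0.76314284 -0.22862813  0.        ]
[ 0.81744867 -0.14433095  0.15      ]
[ 0.80707088 -0.22639224  0.15      ]
```

Request:
arm_command(
  increments=[0,0,0,0.05,2,0,1,0,0,0,0,3,0,1,0,0,0,0,2.4,0,1,0,0,0,0,0.8,0,1,0,0,0,0,0,0,1],
)

```text
clock: 16.1
position: [0.6446, -0.1814, 0.2397]
ee_rot: [0.705, -0.705, -0.054, 0.054]
contact_force: [0.1, 0.1, 1.4]
width: -0.0002
```

Request:
arm_command(
  increments=[0,0,0,0,0,0.7,1,0,0,0,0,0,0.7,1,0,0,0,0,0,0.8,1,0,0,0,0,0,0.8,1,0,0,0,0,0,0.8,1,0,0,0,0,0,0.8,1,0,0,0,0,0,0.8,1,0,0,0,0,0,0.6,1],
)

```text
clock: 17.1
position: [0.6357, -0.1226, 0.2401]
ee_rot: [-0.705, 0.705, 0.054, -0.053]
contact_force: [1.4, -4.9, 3.4]
width: 0.0002
```

Run:
```python
from h import *
a=T(SP,[0,-.053,0])[0]; plan([a[0],a[1],.239],SP[2])
cv2.imwrite(f"pics/side12.png",vision.get_image("side")[:,:,::-1])
crop('pics/side12.png','pics/s15.png',330,140,490,290,5)
```

```text
clock 17.1 pos [ 0.6357 -0.1226  0.2401] yaw 0.1521 tilt [ 0.001 -0.001 -1.   ] F [ 1.44 -4.91  3.43] w 0.0002 q [-0.3   0.5   1.57 -0.    1.06 -0.45]
tool shift cm [-0.05  0.11  5.06] turn wy -0.0008579771509065193
```

View pics/s15.png

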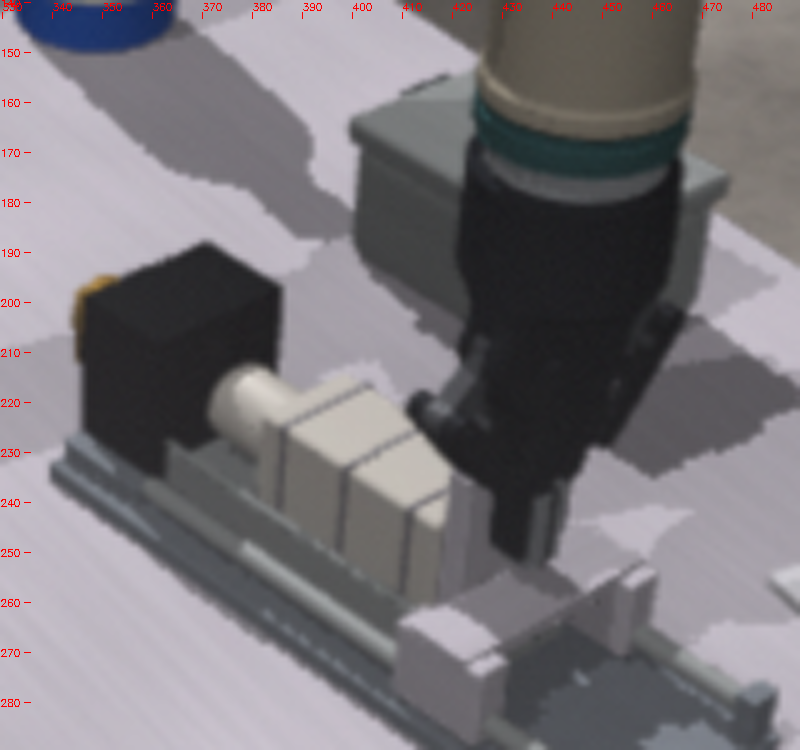

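Request:
arm_command(
  increments=[0,0,0,0,0,0.6,1,0,0,0,0,0,0.6,1,0,0,0,0,0,0.6,1,0,0,0,0,0,0.6,1,0,0,0,0,0,0.5,1,0,0,0,0,0,0.5,1],
)

```text
clock: 17.9
position: [0.6306, -0.0899, 0.2397]
ee_rot: [-0.704, 0.706, 0.054, -0.054]
contact_force: [2.9, -13.6, 1.5]
width: 0.0
```

Run:
```python
from h import *
a=T(SP,[0,-.053,0])[0]; plan([a[0],a[1],.239],SP[2])
cv2.imwrite(f"pics/side13.png",vision.get_image("side")[:,:,::-1])
crop('pics/side13.png','pics/s16.png',330,140,490,290,5)
```

```text
clock 17.9 pos [ 0.6306 -0.0899  0.2397] yaw 0.1532 tilt [ 0.001 -0.003 -1.   ] F [  2.89 -13.58   1.49] w 0.0 q [-0.25  0.49  1.6  -0.    1.05 -0.4 ]
tool shift cm [-0.03  0.07  1.75] turn wy 0.0002225399929787486
```

View pics/s16.png

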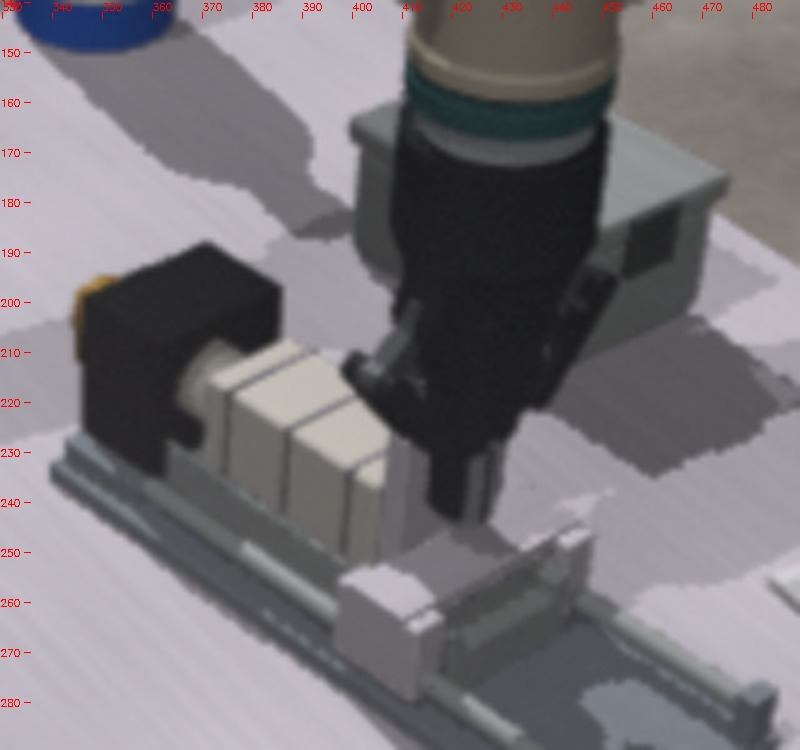

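Request:
arm_command(
  increments=[0,0,0,0,0,0.5,1,0,0,0,0,0,0.4,1,0,0,0,0,0,0.4,1,0,0,0,0,0,0.3,1,0,0,0,0,0,0,1],
)

```text
clock: 18.58
position: [0.6281, -0.074, 0.2397]
ee_rot: [-0.704, 0.706, 0.054, -0.054]
contact_force: [2.2, -7.1, 3.5]
width: -0.0002
```

Run:
```python
from h import *
a=T(SP,[0,-.053,0])[0]; plan([a[0],a[1],.239],SP[2])
```

```text
clock 18.575 pos [ 0.6281 -0.074   0.2397] yaw 0.1524 tilt [ 0.001 -0.002 -1.   ] F [ 2.2  -7.09  3.52] w -0.0002 q [-0.23  0.49  1.61 -0.    1.05 -0.38]
tool shift cm [-0.03  0.07  0.14] turn wy -0.0005759120056417766
```

Request:
arm_command(
  increments=[0,0,0,0,0,0.2,1,0,0,0,0,0,0.2,1,0,0,0,0,0,0,1],
)

```text
clock: 18.95
position: [0.6279, -0.0725, 0.2398]
ee_rot: [-0.702, 0.708, 0.055, -0.054]
contact_force: [2.4, -16.1, 2.4]
width: -0.0002
```

Request:
arm_command(
  increments=[0,0,0,0,0,0.2,1,0,0,0,0,0,0,1],
)

```text
clock: 19.2
position: [0.6278, -0.072, 0.2398]
ee_rot: [-0.701, 0.709, 0.055, -0.054]
contact_force: [3.7, -21.2, 0.2]
width: -0.0003
```

Run:
```python
from h import *
a=T(SP,[0,-.053,0])[0]; plan([a[0],a[1],.239],SP[2])
cv2.imwrite(f"pics/side14.png",vision.get_image("side")[:,:,::-1])
crop('pics/side14.png','pics/s17.png',330,180,450,290,6.5)
```

```text
clock 19.2 pos [ 0.6278 -0.072   0.2398] yaw 0.1543 tilt [ 0.003 -0.011 -1.   ] F [  3.74 -21.2    0.2 ] w -0.0003 q [-0.22  0.48  1.61 -0.01  1.04 -0.37]
tool shift cm [-0.03  0.08 -0.06] turn wy 0.001285753006719459
```

View pics/s17.png

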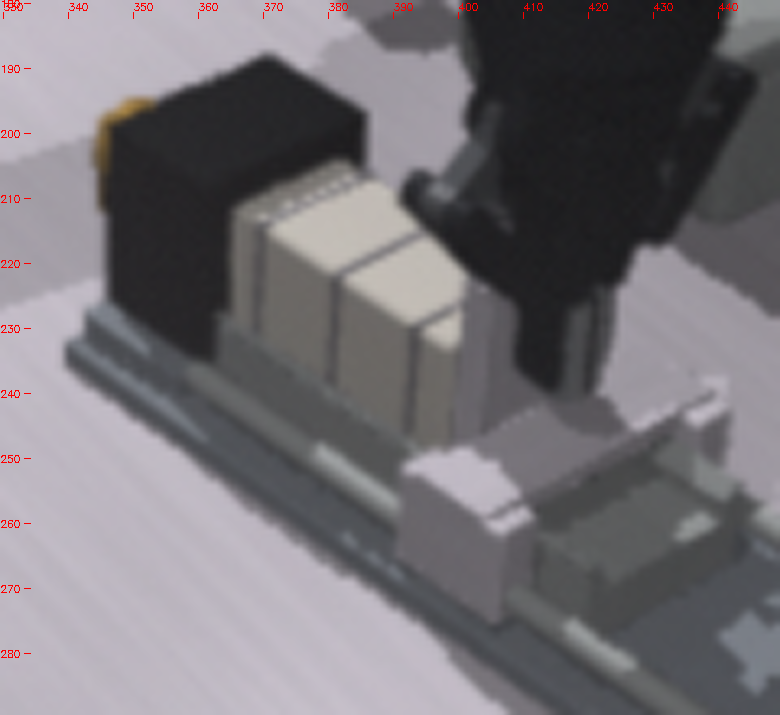

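Request:
arm_command(
  increments=[0,0,0,0,0,-0.5,1,0,0,0,0,0,-1,1,0,0,0,0,0,-0.7,1,0,0,0,0,-2,0,1,0,0,0,0,-4,-1,1,0,0,0,0,-4,-3,1,0,0,0,0,-2,-4,1,0,0,0,0,0,0,1],
)

```text
clock: 20.25
position: [0.6428, -0.1704, 0.361]
ee_rot: [-0.705, 0.706, 0.054, -0.052]
contact_force: [0.1, 0.4, -0.0]
width: -0.0002
```

Run:
```python
from h import *
plan([.6,0,.239],SP[2])
for n in("side","top"): cv2.imwrite(f"pics/{n}15.png",vision.get_image(n)[:,:,::-1])
h=lambda p:draw('pics/side15.png','pics/s18.png','side',p,330,160,480,300,5)
hp=T(SP,[0,0,.03])
crop('pics/side15.png','pics/s18.png',330,160,480,300,5)
```

```text
clock 20.25 pos [ 0.6428 -0.1704  0.361 ] yaw 0.1494 tilt [ 0.002 -0.001 -1.   ] F [ 0.13  0.38 -0.03] w -0.0002 q [-0.36  0.43  1.37 -0.    1.34 -0.51]
tool shift cm [-1.72 12.17 17.5 ] turn wy -0.0035700198545244866
```

View pics/s18.png

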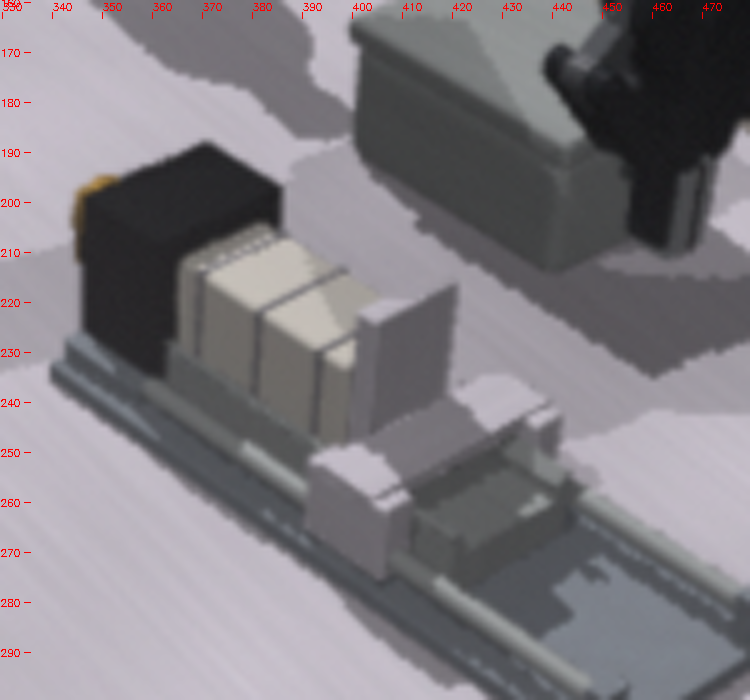

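View pics/top15.png

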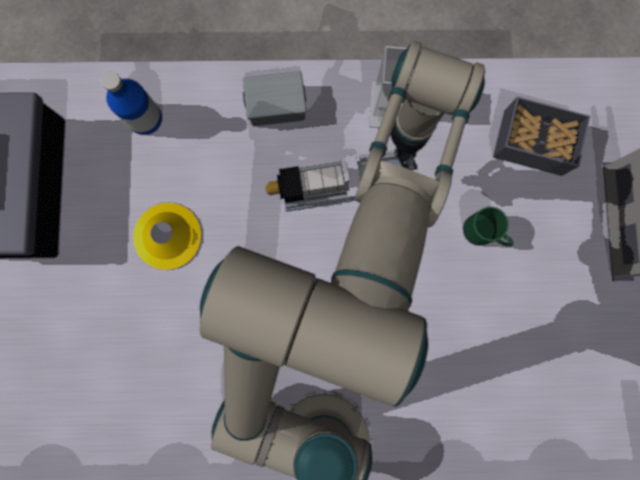

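Run:
```python
from h import *
print(inv(SP,ray('side',401.5,224,.105)))
print(ticket.sign_off())
```

```text
[-0.02575127 -0.03621474]
the job is handed in; nothing more can be done
None
```

The cartridge is fitted in the stand and the job is handed in, at about 20 s on the robot's clock. No verdict was reported.

- **Carriage back:** I pulled it back until the force rose to about 10 N, with the fingers where the open stop should put them.
- **Cartridge in the cradle:** I gripped the farthest of the three look-alikes (opening 47.4 mm). I lowered it onto the cradle floor with the tube tip about 25 mm short of the head, and let go.
- **Pressing home:** I pushed only on the rear of the push plate with closed fingers. The force went from about 5 N sliding, to about 14 N at the seal, to 21 N at a hard stop. I then backed the arm clear.

**Last checks:**
- The side picture shows the shoulder flush against the head, no tube visible, and the push plate against the cartridge.
- The top picture shows the mug and cone where they started.
- The contact force was about 0 N.

**Disagreement:** the last measurements of the carriage joint did not match. The finger position gave about 0.094 m. A single pixel reading of the plate's corner gave about 0.089 m, below the 0.0915 m limit. An earlier pixel reading of that corner, with the carriage at its stop, was also about 3 mm low. I trusted the hard stop and the flush shoulder, and handed in without taking another reading.

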